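Set a lamp console running on the burn-in bench

TASK

Put the lamp console on its burn-in run: pull its leaning lamp arm out along its sleeve until the lock button springs out above the sleeve's rim, and leave it locked there. Then turn the knob of the free-standing timer clockwise until its pointed nose is at the long raised mark, pressing the timer down as you turn so that its light case neither spins nor shifts on its pad. Leave the other things on the bench where they are.

Things in the scene. Friction and masses are not known exactly. Their poses are not given: they have to be found in the camera images.
- lamp_head (a point): Centre of the lamp head, a white bar on top of the sliding lamp arm: 120 mm long (its y, level), 26 mm thick (its x), 44 mm tall (its z). z: the arm's axis, up along the pull, 26 degrees from vertical; x: square to it, to the console's rear and up. Take it across its 26 mm with the tool in line with the arm; free space around it, 23 mm square arm tube below. Moves with the arm.
- console: White plastic console 200 x 220 x 80 mm (x, y, z; lower at the front), fixed to the bench; origin under its centre, front at its -x. A square sleeve with the lamp arm stands on it, leaning 26 degrees from vertical towards the front.
- sleeve_rim (a point): Centre of the open upper rim of the fixed square aluminium sleeve (36 mm outside) in which the lamp arm slides; axes parallel to those of lamp_head. With the arm fully in, lamp_head lies 45 mm beyond it along z. 100 mm of sleeve stand above the console.
- lamp_arm (a joint): How far the lamp arm is pulled out, in m: 0 fully in, end stop at 0.083. The lock button comes clear of the rim at 0.075. The arm slides stiffly (about 5 N) and stays where it is left; once locked it cannot be pushed in past 0.075.
- lock_button (a joint): Travel of the spring lock button, in m: 0 while it is held in inside the sleeve, 0.008 when it has sprung out over the rim (then the arm is locked). It moves along lamp_head's x.
- button_face (a point): Centre of the outer face of the lock button (grey plastic, 14 mm wide, 12 mm along the arm), on the rear and upper side of the arm tube, 114 mm below lamp_head along the arm; inside the sleeve until it springs out.
- timer_pad: Black rubber pad 130 x 130 x 4 mm, fixed to the bench; origin at the centre of its underside, x and y along its edges. The timer stands at its middle, square to it.
- timer: Free-standing timer: white case 100 x 100 x 42 mm with a knob on top, loose on the pad, about 0.25 kg; origin under the case's centre, z up. Raised grey marks surround the knob: a round dot at +0.70 rad from the case's x axis (counter-clockwise from above), then, clockwise, short marks every 0.325 rad, of which the fourth, at -0.60 rad, is the only long one (16 mm).
- knob_grip (a point): On the knob's axis, 64 mm above the case's underside, turning with the knob. The grip bar is 14 mm thick (its y) and 53 mm long (its x; the pointed nose at +x ends 27 mm from the axis); its top is 11 mm above this point. Under the bar a round disc of 62 mm diameter turns with it, its top 15 mm below this point: the fingertips can press on it.
- timer_knob (a joint): Angle of the timer knob in rad: 0 with the nose at the dot, growing clockwise seen from above, 1.30 with the nose at the long mark; end stop at 2.0. It turns stiffly (0.09 N m) and stays where it is left; unless the timer is pressed down firmly (12 to 18 N is ample, 5 N too little) the case may turn along.
- resistor_a_mid (a point): Bystander: middle of a green ceramic tube resistor 130 mm long and 28 mm thick, lying.
- resistor_b_mid (a point): Bystander: middle of a green ceramic tube resistor 160 mm long and 34 mm thick, lying.
- load_bulb: Bystander: amber bulb standing in a white ceramic holder, 132 mm tall, 60 mm across; origin under its foot.
- tape_roll: Bystander: roll of yellow tape lying flat, 90 mm across, 24 mm high.
- adapter: Bystander: black power adapter 85 x 55 x 40 mm.
- screwdriver: Bystander: screwdriver 190 mm long, lying.
- carton: Bystander: cardboard box 110 x 75 x 60 mm.
Things that resemble listed ones, but are neither listed nor needed, are in the scene too. There is more than one size of the timer_pad; the one meant has the size given above.

How it is judged:
By the outcome, as a careful person would: the job done as asked, in the order asked, and still so for the second after the job is handed in, with the robot touching nothing.
It also fails if it takes over 69 s, if anything falls off the work surface, if the arm or the gripper's body presses on something with over 40 N, if the wrist force passes 120 N, or if a joint passes its speed limit or range.

ROBOT

A 6-joint arm with a two-finger parallel gripper is mounted at the origin on the work surface. World frame = base frame: x ahead of the robot, y to its left, z up, the work surface at z = 0. Lengths are in mm, angles in rad, forces in N, time in s.
With the tool pointing down it reaches from about 350 to 775 mm from the base axis. Payload 7.3 kg.
Tool frame: the origin (TCP) lies midway between the tips of the shut fingers; the grasp point (between the pads) lies 19 mm behind it; z points along the fingers, x is the direction in which the jaws open and shut, and the axes are right-handed (so a half turn about z gives the same grasp; the last joint's range is limited). The gripper opens to 92 mm and grips with 3 to 60 N. Pads are 19 mm wide; open, the fingers measure 130 mm over their backs; the gripper's body (75 mm by 190 mm) begins 47 mm behind the grasp point.
Start: joints at [-1.332, 0.342, 1.524, -0, 1.275, -0.146], TCP at [197.095, -486.623, 193.241] pointing down, gripper open.
Joint ranges: [-2.53, 2.53], [-0.77, 2.02], [0.04, 2.7], [-1, 4.14], [0.28, 2.66], [-3.11, 3.11]. Speed limits (rad/s): [2.57, 2.57, 3.14, 3.14, 3.14, 3.14].

INTERFACE

Orientations are given as [roll, pitch, yaw] about the fixed x, y, z axes, in that order (R = Rz(yaw) Ry(pitch) Rx(roll)).
In Python, from plant import bot gives the robot as it stands.
- The arm moves only by the shell command python3 -m pendant 'ROWS' [OPENING]. ROWS is JSON, a list of rows, each an object with "linear": the shift along the world's x, y, z in mm, a list of three; "twist": the turn about the world's z in degrees. In form: [{"linear": [x, y, z], "twist": twist}, ...]. A call has 1 to 20 rows; each row is the pose to reach, as a shift and turn from the pose commanded when the call began; what a row does not reach only later rows make up. A row lasts 1/8 s, in which the tool goes at most 62.5 mm and 10.7 degrees, less where a joint would pass 70% of its speed; a pose out of reach is approached as far as the arm can. A call with a gripper value outside its range is refused whole. OPENING is the closure in counts, from 0 (fully open) to 255 (shut), set as the call begins (- or left out, the last holds). The fingers move at their own pace and stop on an object; the grip force is fixed at half the most. Time passes only in rows, so rows that repeat a pose let the fingers close. It gives the time, the measured TCP pose, the force and the opening at its end, in the units of the state.
- bot.get_obs(): the state, without advancing time (a new reading comes with each control period).
- bot.capture(name): name is "scene" or "side" or "wrist"; returns a dict with "frame" (420x560x3 uint8, blue, green, red), "z_map" (420x560 float32, mm along the optical axis (not along the pixel's ray), 0 where there is no reading), "fx", "fy", "cx", "cy" (pixels), "rvec" (rotation vector, rad) and "tvec" (3), from world to camera coordinates, as OpenCV has them. Camera axes: x right, y down, z forward; pixel columns grow to the right and rows downward; lengths in mm; the calibration is good to about 2 mm. A picture is of the moment at which its call begins.
- bot.close_job(): hands the job in, once; it reports no verdict.
The state is a dict: "time": time; "joint_positions": joint angles; "dq": joint speeds; "tau": joint torques, N m; "tool_pos": TCP position; "tcp_rot": TCP orientation; "contact_force": force on the tool from outside, world axes, zero at the start; "moment": the same for the moment, N m; "grip_width": finger opening in mm.
Only numpy, scipy, OpenCV 4.12 (cv2) and the standard library are available. Lean on these libraries where they do the work, as an engineer would, in place of code of your own. Each camera call takes 0.05 s, during which the arm holds its last target. There are 200 camera calls.

## Working session

There is one attempt and no reset: what is moved stays moved. The work goes in short steps, Python scripts to look and compute and a shell command to move; the robot and the scene stay as the last step left them, time stands still between calls to the robot, and variables do not carry over. Pictures are saved under pics/ and viewed, about 8 in all and at most 12, crops included, and the job is handed in when it is done.

```bash
ls; mkdir -p pics; cat > h.py <<'E'
import numpy as np, cv2
from plant import bot
def cap(n):
    d=bot.capture(n); np.savez('pics/%s.npz'%n,**d); return d
def pts(d):
    R=cv2.Rodrigues(np.array(d['rvec'],float))[0]; t=np.array(d['tvec'],float).ravel()
    z=d['z_map'].astype(float); v,u=np.indices(z.shape)
    c=np.stack([(u-d['cx'])/d['fx']*z,(v-d['cy'])/d['fy']*z,z],-1)
    p=(c-t)@R; p[z==0]=np.nan; return p
E
python3 - <<'E'
from h import *
a=cap('scene');b=cap('side')
cv2.imwrite('pics/a.png',a['frame']);cv2.imwrite('pics/b.png',b['frame'])
print(bot.get_obs())
E
```

```text
pics
{'time': 0.1, 'joint_positions': array([-1.33202794e+00,  3.42652889e-01,  1.52490879e+00, -1.57996341e-05,
        1.27536687e+00, -1.46054848e-01]), 'dq': array([-0.00086369, -0.00077457, -0.00172727, -0.00071867, -0.0004297 ,
       -0.00136271]), 'tau': array([ 1.89518978e-03, -4.32002091e+01, -2.44695479e+01,  7.18635530e-02,
        5.25755086e-02, -4.40555232e-05]), 'tool_pos': array([ 196.97775841, -486.22339419,  192.61899118]), 'tcp_rot': array([-3.14141318e+00,  1.32387350e-03, -1.18596837e+00]), 'contact_force': array([-0.12868021, -0.1602732 ,  0.27011914]), 'moment': array([ 0.02625254, -0.00681718,  0.00165449]), 'grip_width': 91.90799126595647}
```

View pics/a.png

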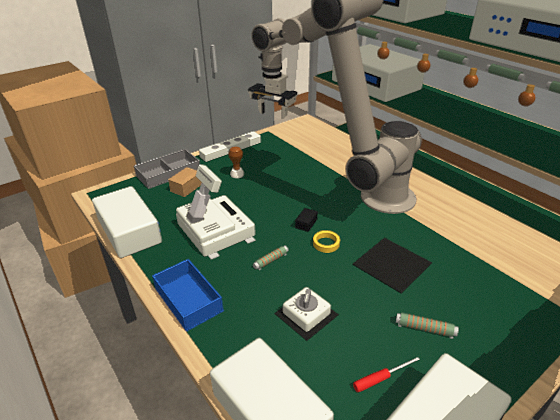

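View pics/b.png

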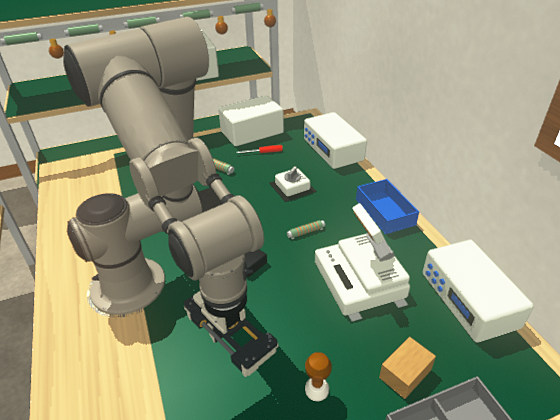

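The scene picture shows the console at (215,225) with its lamp head at about (208,178), and the timer on its small pad at (306,308); the larger pad at (393,265) is the decoy. In the side picture the console is at (362,270) and the timer at (292,182).

```bash
python3 - <<'E'
from h import *
for n,(hu,hv),(tu,tv) in (('scene',(208,178),(306,308)),('side',(372,225),(292,182))):
    d=dict(np.load('pics/%s.npz'%n)); p=pts(d)
    print(n,'lamp px',p[hv,hu].round(),'timer',p[tv,tu].round())
    g=p[hv-40:hv+90,max(hu-70,0):hu+70].reshape(-1,3); g=g[np.isfinite(g).all(1)]
    # white/any cells above console
    for lo,hi in ((60,90),(100,140),(140,180),(180,200),(200,220),(220,240),(240,270)):
        q=g[(g[:,2]>lo)&(g[:,2]<hi)&(np.hypot(*(g[:,:2]-p[hv,hu][:2]).T)<170)]
        if len(q)>3: 
            r=cv2.minAreaRect(q[:,:2].astype(np.float32)); print(lo,hi,len(q),np.median(q,0).round(),np.array(r[0]).round(),np.array(r[1]).round(),round(r[2]))
    g=p[tv-40:tv+40,tu-50:tu+50].reshape(-1,3); g=g[np.isfinite(g).all(1)]
    for lo,hi in ((1.5,7),(40,48),(49,58),(62,80)):
        q=g[(g[:,2]>lo)&(g[:,2]<hi)&(np.hypot(*(g[:,:2]-p[tv,tu][:2]).T)<110)]
        if len(q)>3:
            r=cv2.minAreaRect(q[:,:2].astype(np.float32)); print('T',lo,hi,len(q),np.median(q,0).round(),np.array(r[0]).round(),np.array(r[1]).round(),round(r[2]))
    c=d['frame']; 
    A=cv2.resize(c[hv-35:hv+85,hu-60:hu+60],(400,400),interpolation=3);B=cv2.resize(c[tv-35:tv+35,tu-35:tu+35],(400,400),interpolation=3)
    cv2.imwrite('pics/c_%s.png'%n,np.hstack([A,B]))
E
```

```text
scene lamp px [ 651. -220.  231.] timer [644. 270.  52.]
60 90 1272 [ 682. -199.   79.] [ 647. -236.] [211. 191.] 87
100 140 202 [ 706. -225.  118.] [ 699. -242.] [63. 51.] 2
140 180 201 [ 684. -225.  161.] [ 679. -238.] [42. 54.] 86
180 200 52 [ 668. -231.  189.] [ 659. -216.] [20. 76.] 24
200 220 128 [ 661. -215.  212.] [ 661. -234.] [ 29. 121.] 9
220 240 222 [ 650. -224.  232.] [ 642. -237.] [126.  35.] 87
240 270 60 [ 645. -231.  242.] [ 643. -234.] [116.  16.] 87
T 1.5 7 1277 [672. 301.   3.] [640. 264.] [201. 218.] 50
T 40 48 538 [645. 274.  45.] [632. 255.] [101. 100.] 6
T 49 58 263 [638. 260.  53.] [631. 259.] [83. 89.] 4
T 62 80 77 [635. 259.  78.] [631. 255.] [52. 14.] 40
side lamp px [ 633. -271.  241.] timer [616. 223.  48.]
60 90 2309 [ 651. -270.   79.] [ 641. -241.] [202. 185.] 88
100 140 151 [ 688. -259.  118.] [ 690. -244.] [37. 60.] 84
140 180 88 [ 659. -257.  152.] [ 664. -251.] [30. 60.] 48
180 200 4 [ 635. -295.  199.] [ 633. -285.] [ 3. 28.] 9
200 220 68 [ 635. -298.  211.] [ 630. -249.] [ 31. 110.] 12
220 240 318 [ 628. -255.  235.] [ 635. -240.] [122.  33.] 89
240 270 99 [ 639. -241.  241.] [ 636. -240.] [113.  16.] 87
T 1.5 7 501 [585. 199.   3.] [613. 212.] [191. 215.] 72
T 40 48 232 [613. 228.  45.] [624. 250.] [101.  99.] 4
T 49 58 115 [623. 239.  52.] [623. 248.] [90. 83.] 7
T 62 80 47 [621. 244.  74.] [624. 249.] [53. 17.] 39
```

View pics/c_scene.png

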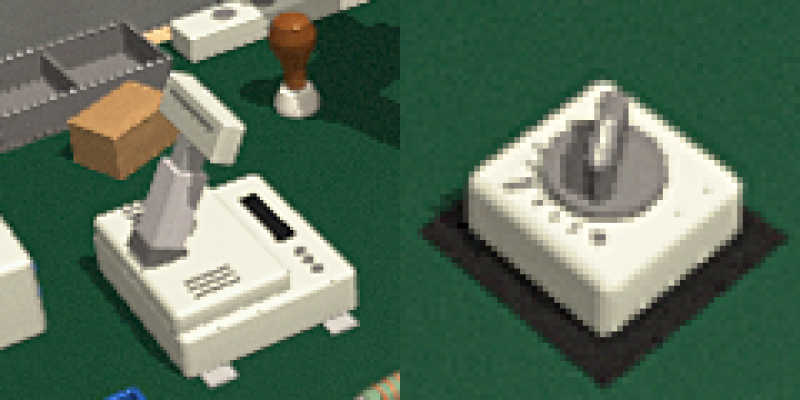

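The crop shows the lamp leaning towards the robot, and the timer's nose at or near the dot (600,237 in the crop) with the long mark at (515,183). The measured sizes fit: head about 120 x 35 with its top near z=245, case 100 x 100, bar top near z=78. I'll go above the lamp and look with the wrist camera.

```bash
python3 -m pendant '[{"linear":[0,0,40],"twist":0},{"linear":[10,6,80],"twist":2},{"linear":[30,17,118],"twist":5},{"linear":[60,34,118],"twist":9},{"linear":[90,50,118],"twist":14},{"linear":[125,70,118],"twist":19},{"linear":[160,90,118],"twist":24},{"linear":[195,110,118],"twist":29},{"linear":[230,130,118],"twist":34},{"linear":[265,150,118],"twist":39},{"linear":[300,170,118],"twist":44},{"linear":[335,190,118],"twist":49},{"linear":[370,208,118],"twist":54},{"linear":[400,225,118],"twist":59},{"linear":[425,240,118],"twist":63},{"linear":[443,248,118],"twist":65},{"linear":[443,248,118],"twist":65},{"linear":[443,248,118],"twist":65}]' 0
python3 - <<'E'
from h import *
d=cap('wrist'); p=pts(d); cv2.imwrite('pics/w1.png',d['frame'])
q=p.reshape(-1,3); q=q[np.isfinite(q).all(1)]; q=q[(abs(q[:,0]-640)<130)&(abs(q[:,1]+238)<130)]
for lo,hi in ((60,90),(195,205),(205,215),(215,225),(225,235),(235,241),(241,260)):
    r=q[(q[:,2]>lo)&(q[:,2]<hi)]
    if len(r)>10:
        m=cv2.minAreaRect(r[:,:2].astype(np.float32)); print(lo,hi,len(r),np.median(r,0).round(1),np.round(m[0],1),np.round(m[1]),round(m[2],1))
E
```

```text
time: 2.35
tool_pos: [639.5, -239.1, 310.9]
tcp_rot: [3.142, 0.001, -0.053]
contact_force: [-0.0, 0.3, -0.0]
grip_width: 91.9
60 90 11010 [ 683.1 -192.2   81. ] [ 649.  -236.7] [197. 175.] 86.8
195 205 135 [ 663.  -237.6  200.2] [ 657.  -212.6] [11. 75.] 13.8
205 215 446 [ 659.2 -227.7  212.1] [ 658.1 -235.4] [ 25. 121.] 8.0
215 225 768 [ 655.4 -228.6  220.3] [ 654.1 -235.1] [ 26. 121.] 7.8
225 235 1122 [ 649.2 -228.2  233.3] [ 637.3 -236.7] [119.  32.] 86.8
235 241 2875 [ 631.  -230.2  238.1] [ 635.8 -236.6] [119.  28.] 86.9
241 260 2025 [ 640.1 -230.8  242.7] [ 638.8 -236.3] [118.  14.] 87.6
```

View pics/w1.png

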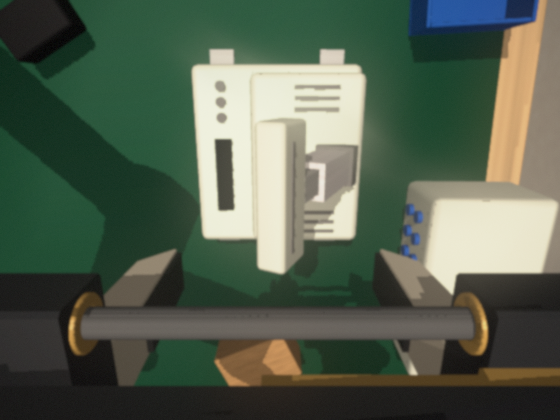

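The wrist view shows the head at about (280,195), with the sleeve behind it at (330,175). From its faces the head centre is about (642, -236.5, 219), with yaw -3°. The tool can't tilt, so I'll straddle the head vertically and hold it on its diagonal edges.

```bash
python3 -m pendant '[{"linear":[2.5,2.5,-25],"twist":0},{"linear":[2.5,2.5,-55],"twist":0},{"linear":[2.5,2.5,-85],"twist":0},{"linear":[2.5,2.5,-103],"twist":0},{"linear":[2.5,2.5,-111],"twist":0},{"linear":[2.5,2.5,-111],"twist":0}]' 0
python3 -m pendant '[{"linear":[0,0,0],"twist":0},{"linear":[0,0,0],"twist":0},{"linear":[0,0,0],"twist":0},{"linear":[0,0,0],"twist":0},{"linear":[0,0,0],"twist":0},{"linear":[0,0,0],"twist":0},{"linear":[0,0,0],"twist":0},{"linear":[0,0,0],"twist":0}]' 255
```

```text
time: 3.15
tool_pos: [642.2, -236.5, 200.5]
tcp_rot: [3.142, -0.0, -0.052]
contact_force: [-0.2, -0.2, 0.7]
grip_width: 92.2
time: 4.15
tool_pos: [640.9, -236.1, 200.3]
tcp_rot: [-3.141, 0.004, -0.052]
contact_force: [-7.3, 0.8, 2.6]
grip_width: 16.7
```

```bash
python3 - <<'E'
from h import *
o=bot.get_obs();print(o['grip_width'],o['contact_force'],o['moment'])
d=cap('side');s=cap('scene')
R=lambda d,u0,u1,v0,v1:cv2.resize(d['frame'][v0:v1,u0:u1],(400,400),interpolation=3)
cv2.imwrite('pics/g1.png',np.hstack([R(d,310,450,160,300),R(s,140,280,130,270)]))
E
```

```text
16.70966616466947 [-7.3232169   0.79216487  2.5516595 ] [ 0.08676837  1.11488629 -0.00631648]
```

View pics/g1.png

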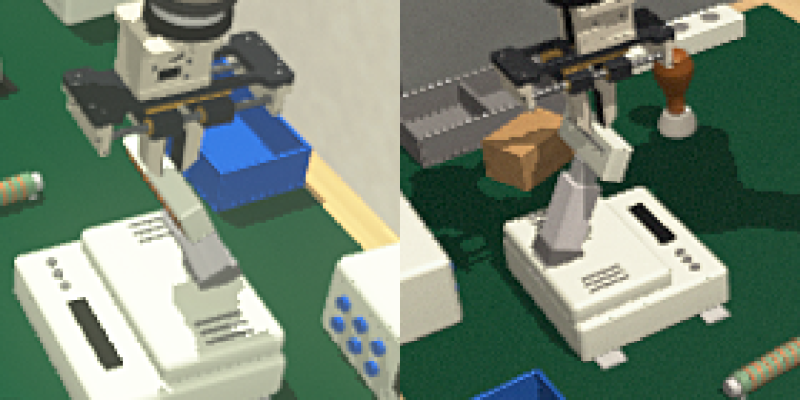

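The crops show the fingers on either side of the head, but 16.7 mm is well below the expected width. I'll test with a short pull.

```bash
python3 -m pendant '[{"linear":[-1,0,2],"twist":0},{"linear":[-2,0,4],"twist":0},{"linear":[-3,0,6],"twist":0},{"linear":[-4,0,8],"twist":0},{"linear":[-5,0,10],"twist":0},{"linear":[-6,0,12],"twist":0},{"linear":[-6,0,12],"twist":0}]'
python3 - <<'E'
from h import *
d=cap('wrist'); p=pts(d); s=pts(cap('scene'))
cv2.imwrite('pics/w2.png',d['frame'])
for P,n in ((p,'w'),(s,'s')):
    q=P.reshape(-1,3); q=q[np.isfinite(q).all(1)]
    q=q[(abs(q[:,0]-640)<60)&(((q[:,1]>-222)&(q[:,1]<-170))|((q[:,1]<-252)&(q[:,1]>-300)))&(q[:,2]>180)&(q[:,2]<300)]
    print(n,len(q),np.percentile(q,[2,50,98],axis=0).round(1))
E
```

```text
time: 5.12
tool_pos: [636.5, -236.2, 212.4]
tcp_rot: [3.141, -0.0, -0.052]
contact_force: [0.0, -1.0, -0.2]
grip_width: 0.7
w 6884 [[ 626.1 -221.8  206.8]
 [ 642.9 -197.4  234.2]
 [ 663.1 -177.4  240.3]]
s 313 [[ 631.1 -293.7  199.5]
 [ 653.9 -204.4  224.4]
 [ 666.8 -174.9  240.3]]
```

View pics/w2.png

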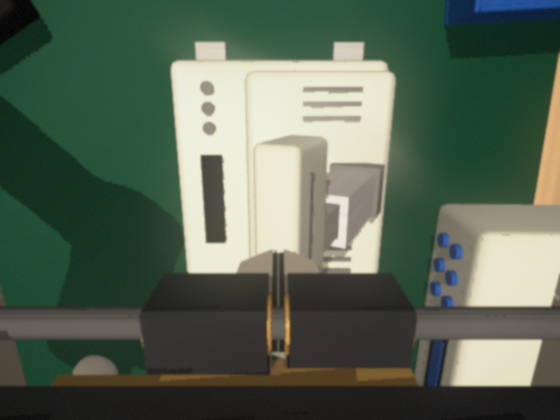

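```bash
python3 - <<'E'
from h import *
d=dict(np.load('pics/wrist.npz')); p=pts(d)
for v,u in ((240,290),(250,278),(258,255),(262,278),(262,300),(268,245),(280,278),(270,320),(325,278),(200,290),(150,290)): print(v,u,p[v,u].round(1),d['z_map'][v,u])
R=cv2.Rodrigues(d['rvec'])[0]; 
for X in ((636.5,-236.2,212.4),(636.5,-236.2,231),(642,-236,219),(642,-236,244)):
    c=R@np.array(X)+d['tvec'].ravel(); print(X,d['fx']*c[0]/c[2]+d['cx'],d['fy']*c[1]/c[2]+d['cy'],c[2])
s=cap('side'); cv2.imwrite('pics/g2.png',cv2.resize(s['frame'][150:290,310:450],(560,560),interpolation=2))
E
```

```text
240 290 [ 642.4 -223.5  239.7] 179.00346
250 278 [ 636.1 -230.   236.4] 184.18614
258 255 [ 626.  -224.9  255.2] 164.9244
262 278 [ 636.3 -226.3  257.4] 163.05429
262 300 [ 646.  -225.5  260. ] 160.14357
268 245 [ 622.4 -224.1  266.2] 154.24884
280 278 [ 636.1 -229.7  267.5] 154.49509
270 320 [ 660.  -257.1  208.5] 218.58224
325 278 [ 637.3 -206.3  331.1] 86.72719
200 290 [ 643.2 -203.   239.9] 172.52696
150 290 [ 644.2 -179.5  238.7] 166.59766
(636.5, -236.2, 212.4) 279.1709115829057 242.28498084766196 208.93032964631365
(636.5, -236.2, 231) 279.29652150827883 256.39405960260746 191.2057815219872
(642, -236, 219) 289.08568542648646 246.2093539633947 202.49450508267955
(642, -236, 244) 290.58835736623587 267.02682768749435 178.67118771127303
```

View pics/g2.png

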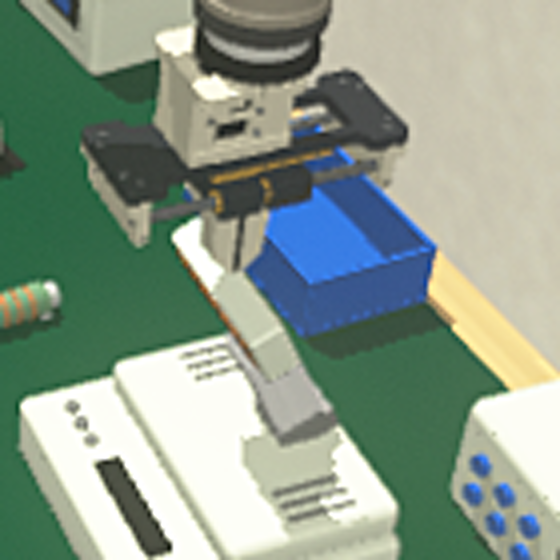

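The fingers are shut, and in both the picture and the depth map they stop at the top of the head, although the state puts the TCP at z=212. I'll raise the tool and measure where the fingertips really are.

```bash
python3 -m pendant '[{"linear":[0,0,20],"twist":0},{"linear":[0,0,50],"twist":0},{"linear":[0,0,80],"twist":0},{"linear":[0,0,100],"twist":0},{"linear":[0,0,100],"twist":0},{"linear":[0,0,100],"twist":0}]' 255
python3 - <<'E'
from h import *
o=bot.get_obs(); t=np.array(o['tool_pos']); print(t,o['grip_width'])
for n in ('side','scene'):
    d=cap(n); p=pts(d); q=p.reshape(-1,3); q=q[np.isfinite(q).all(1)]
    q=q[(abs(q[:,0]-t[0])<25)&(abs(q[:,1]-t[1])<20)&(q[:,2]>t[2]-60)]
    h,e=np.histogram(q[:,2]-t[2],bins=np.arange(-65,100,5)); print(n,dict(zip(e[:-1].astype(int),h)))
    l=q[q[:,2]>t[2]-15]; l=l[l[:,2]<t[2]+60]; print(np.median(l,0)-t)
    R=cv2.Rodrigues(d['rvec'])[0]; c=R@t+d['tvec'].ravel(); u,v=d['fx']*c[0]/c[2]+d['cx'],d['fy']*c[1]/c[2]+d['cy']
    f=d['frame'].copy(); cv2.circle(f,(int(u),int(v)),2,(0,0,255),-1)
    c=f[max(0,int(v)-60):int(v)+60,int(u)-60:int(u)+60]; cv2.imwrite('pics/t_%s.png'%n,cv2.resize(c,(400,400),interpolation=3))
cv2.imwrite('pics/t.png',np.hstack([cv2.imread('pics/t_side.png'),cv2.imread('pics/t_scene.png')]))
E
```

```text
time: 6.02
tool_pos: [636.3, -236.0, 310.9]
tcp_rot: [-3.141, 0.002, -0.051]
contact_force: [0.4, -0.5, -0.2]
grip_width: 0.7
[ 636.34126008 -235.96901405  310.88968676] 0.709236522210588
side {np.int64(-65): np.int64(0), np.int64(-60): np.int64(0), np.int64(-55): np.int64(0), np.int64(-50): np.int64(0), np.int64(-45): np.int64(0), np.int64(-40): np.int64(0), np.int64(-35): np.int64(0), np.int64(-30): np.int64(0), np.int64(-25): np.int64(0), np.int64(-20): np.int64(0), np.int64(-15): np.int64(0), np.int64(-10): np.int64(0), np.int64(-5): np.int64(0), np.int64(0): np.int64(0), np.int64(5): np.int64(0), np.int64(10): np.int64(0), np.int64(15): np.int64(0), np.int64(20): np.int64(0), np.int64(25): np.int64(0), np.int64(30): np.int64(2), np.int64(35): np.int64(11), np.int64(40): np.int64(12), np.int64(45): np.int64(24), np.int64(50): np.int64(28), np.int64(55): np.int64(24), np.int64(60): np.int64(30), np.int64(65): np.int64(29), np.int64(70): np.int64(33), np.int64(75): np.int64(30), np.int64(80): np.int64(24), np.int64(85): np.int64(6), np.int64(90): np.int64(0)}
[ -5.3778858  -11.2143
[... 247 characters left out ...]
), np.int64(-25): np.int64(0), np.int64(-20): np.int64(0), np.int64(-15): np.int64(0), np.int64(-10): np.int64(0), np.int64(-5): np.int64(0), np.int64(0): np.int64(0), np.int64(5): np.int64(0), np.int64(10): np.int64(0), np.int64(15): np.int64(0), np.int64(20): np.int64(0), np.int64(25): np.int64(0), np.int64(30): np.int64(2), np.int64(35): np.int64(7), np.int64(40): np.int64(13), np.int64(45): np.int64(13), np.int64(50): np.int64(24), np.int64(55): np.int64(16), np.int64(60): np.int64(22), np.int64(65): np.int64(18), np.int64(70): np.int64(19), np.int64(75): np.int64(24), np.int64(80): np.int64(24), np.int64(85): np.int64(19), np.int64(90): np.int64(1)}
[ 3.4852547   9.13916791 50.31170626]
```

View pics/t.png

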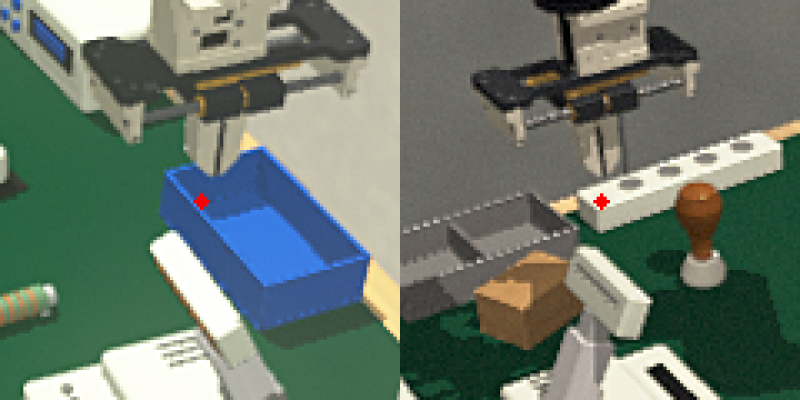

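Both cameras put the real fingertips about 33 mm above the reported TCP: the red dot marks the reported TCP, and the tips end above it. From here on I'll use true tip z = reported z + 33. I'll open, descend to a reported z of about 166 and grip again.

```bash
python3 -m pendant '[{"linear":[5.5,0,0],"twist":0},{"linear":[5.5,0,0],"twist":0},{"linear":[5.5,0,0],"twist":0},{"linear":[5.5,0,0],"twist":0},{"linear":[5.5,0,0],"twist":0},{"linear":[5.5,0,-10],"twist":0},{"linear":[5.5,0,-35],"twist":0},{"linear":[5.5,0,-65],"twist":0},{"linear":[5.5,0,-95],"twist":0},{"linear":[5.5,0,-120],"twist":0},{"linear":[5.5,0,-138],"twist":0},{"linear":[5.5,0,-145],"twist":0},{"linear":[5.5,0,-145],"twist":0}]' 0
python3 -m pendant '[{"linear":[0,0,0],"twist":0},{"linear":[0,0,0],"twist":0},{"linear":[0,0,0],"twist":0},{"linear":[0,0,0],"twist":0},{"linear":[0,0,0],"twist":0},{"linear":[0,0,0],"twist":0},{"linear":[0,0,0],"twist":0},{"linear":[0,0,0],"twist":0}]' 255
```

```text
time: 7.75
tool_pos: [641.9, -236.0, 166.9]
tcp_rot: [-3.141, 0.001, -0.052]
contact_force: [-0.4, -0.1, 0.2]
grip_width: 91.6
time: 8.75
tool_pos: [644.1, -236.3, 167.5]
tcp_rot: [3.141, -0.005, -0.051]
contact_force: [5.3, -0.3, -2.1]
grip_width: 40.4
```

The width is now 40 mm, matching the diagonal of the head. Next is a first part of the pull.

```bash
python3 -m pendant '[{"linear":[-1.75,0.1,3.6],"twist":0},{"linear":[-3.5,0.2,7.2],"twist":0},{"linear":[-5.3,0.3,10.8],"twist":0},{"linear":[-7,0.4,14.4],"twist":0},{"linear":[-8.8,0.5,18],"twist":0},{"linear":[-8.8,0.5,18],"twist":0}]'
python3 - <<'E'
from h import *
p=pts(cap('wrist'));q=p.reshape(-1,3); q=q[np.isfinite(q).all(1)]
q=q[(abs(q[:,0]-640)<60)&(q[:,1]>-222)&(q[:,1]<-170)&(q[:,2]>180)&(q[:,2]<330)]
print(np.percentile(q,[2,50,98],axis=0).round(1))
E
```

```text
time: 9.5
tool_pos: [635.5, -235.8, 185.2]
tcp_rot: [3.141, -0.005, -0.051]
contact_force: [6.3, -1.0, -4.4]
grip_width: 39.8
[[ 586.5 -217.   235. ]
 [ 636.  -207.8  309. ]
 [ 689.3 -178.9  325.9]]
```

```bash
python3 -m pendant '[{"linear":[-2.2,0.1,4.5],"twist":0},{"linear":[-4.4,0.2,9],"twist":0},{"linear":[-6.6,0.3,13.5],"twist":0},{"linear":[-8.8,0.5,18],"twist":0},{"linear":[-11,0.6,22.5],"twist":0},{"linear":[-13.2,0.7,27],"twist":0},{"linear":[-15.4,0.8,31.5],"twist":0},{"linear":[-17.6,0.9,36],"twist":0},{"linear":[-19.8,1,40.5],"twist":0},{"linear":[-22,1.1,45],"twist":0},{"linear":[-24.2,1.3,49.5],"twist":0},{"linear":[-26.3,1.4,54],"twist":0},{"linear":[-26.3,1.4,54],"twist":0}]'
python3 - <<'E'
from h import *
a=cap('wrist');s=cap('scene')
cv2.imwrite('pics/p1.png',np.hstack([cv2.resize(a['frame'][60:340,140:420],(400,400)),cv2.resize(s['frame'][130:250,150:270],(400,400),interpolation=3)]))
E
```

```text
time: 11.18
tool_pos: [609.7, -234.4, 238.1]
tcp_rot: [-3.142, -0.005, -0.051]
contact_force: [11.1, -1.3, -9.1]
grip_width: 40.3
```

View pics/p1.png

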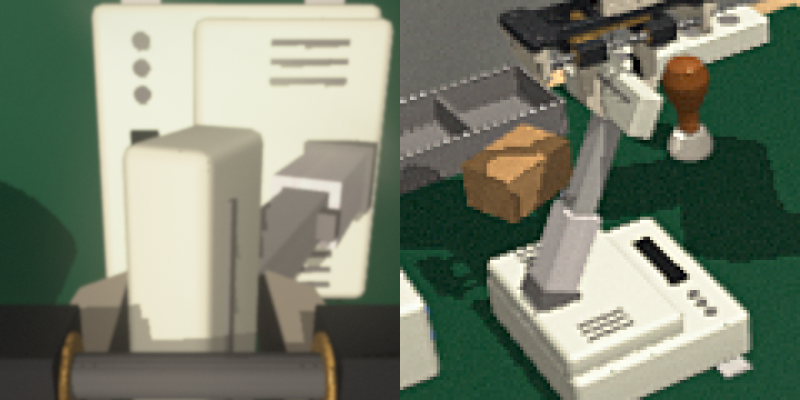

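The wrist crop shows the arm extended and a grey bump on the rear face above the rim at (330,215); the TCP travelled 78.5 mm. I'll release, rise and check the button and head with depth.

```bash
python3 -m pendant '[{"linear":[0,0,0],"twist":0},{"linear":[0,0,0],"twist":0},{"linear":[0,0,0],"twist":0},{"linear":[0,0,0],"twist":0},{"linear":[0,0,0],"twist":0},{"linear":[0,0,20],"twist":0},{"linear":[0,0,50],"twist":0},{"linear":[0,0,75],"twist":0},{"linear":[0,0,90],"twist":0},{"linear":[0,0,90],"twist":0}]' 0
python3 - <<'E'
from h import *
d=cap('wrist'); p=pts(d); q=p.reshape(-1,3); q=q[np.isfinite(q).all(1)]; q=q[(abs(q[:,0]-640)<130)&(abs(q[:,1]+238)<75)]
for lo,hi in ((285,296),(296,303),(303,311),(311,330)):
    r=q[(q[:,2]>lo)&(q[:,2]<hi)]
    if len(r)>10:
        m=cv2.minAreaRect(r[:,:2].astype(np.float32)); print(lo,hi,len(r),np.median(r,0).round(1),np.round(m[0],1),np.round(m[1]),round(m[2],1))
c,s=np.cos(np.radians(26)),np.sin(np.radians(26))
h=np.array([642-34.4,-234.7,219+70.6]); n=np.array([c,-.052*c,s]);ax=np.array([-s,.052*s,c])
y=np.array([.052,1,0])
# local coords of rear-face points: distance from axis along n vs along axis
L=np.stack([(q-h)@n,(q-h)@y,(q-h)@ax],-1)
for z0 in range(-135,-80,4):
    m=(abs(L[:,2]-z0)<2)&(L[:,0]>5)&(L[:,0]<30)
    for w0,w1 in((-6,6),(-11,-8),(8,11)):
        k=m&(L[:,1]>w0)&(L[:,1]<w1); print(z0,(w0,w1),k.sum(),np.round(np.median(L[k,0]),1) if k.sum() else '',end=' | ')
    print()
cv2.imwrite('pics/w3.png',d['frame'])
E
```

```text
time: 12.52
tool_pos: [607.4, -234.4, 330.5]
tcp_rot: [3.14, -0.003, -0.052]
contact_force: [0.2, 0.0, -0.5]
grip_width: 91.8
285 296 1073 [ 621.4 -222.9  290. ] [ 620.2 -233.3] [ 27. 121.] 7.9
296 303 2008 [ 596.7 -226.   301.3] [ 603.9 -234.7] [119.  30.] 86.9
303 311 5828 [ 604.3 -226.9  307.3] [ 603.  -234.2] [118.  25.] 87.0
311 330 42 [ 609.3 -221.1  311.2] [ 609.  -234.3] [105.   4.] 87.1
-135 (-6, 6) 12 17.4 | -135 (-11, -8) 3 17.5 | -135 (8, 11) 13 10.7 | 
-131 (-6, 6) 12 13.6 | -131 (-11, -8) 1 17.1 | -131 (8, 11) 24 14.1 | 
-127 (-6, 6) 2 11.0 | -127 (-11, -8) 0  | -127 (8, 11) 7 9.4 | 
-123 (-6, 6) 10 19.8 | -123 (-11, -8) 0  | -123 (8, 11) 9 10.6 | 
-119 (-6, 6) 15 19.9 | -119 (-11, -8) 1 10.9 | -119 (8, 11) 9 9.4 | 
-115 (-6, 6) 21 19.9 | -115 (-11, -8) 2 11.1 | -115 (8, 11) 10 10.4 | 
-111 (-6, 6) 135 15.2 | -111 (-11, -8) 3 11.0 | -111 (8, 11) 8 8.7 | 
-107 (-6, 6) 15 10.9 | -107 (-11, -8) 4 10.9 | -107 (8, 11) 12 9.1 | 
-103 (-6, 6) 15 11.0 | -103 (-11, -8) 5 10.9 | -103 (8, 11) 8 10.2 | 
-99 (-6, 6) 16 11.0 | -99 (-11, -8) 2 11.0 | -99 (8, 11) 9 9.4 | 
-95 (-6, 6) 19 10.9 | -95 (-11, -8) 3 10.9 | -95 (8, 11) 12 10.2 | 
-91 (-6, 6) 18 11.0 | -91 (-11, -8) 6 10.9 | -91 (8, 11) 10 9.9 | 
-87 (-6, 6) 17 11.0 | -87 (-11, -8) 3 11.1 | -87 (8, 11) 13 9.3 | 
-83 (-6, 6) 18 10.9 | -83 (-11, -8) 6 10.9 | -83 (8, 11) 5 7.0 |
```

The button stands 9 mm proud, 112–124 mm below the head, so the arm is locked. Next is the timer.

```bash
python3 -m pendant '[{"linear":[0,15,0],"twist":3},{"linear":[1,40,0],"twist":9},{"linear":[2,70,0],"twist":17},{"linear":[3,100,0],"twist":25},{"linear":[4,130,0],"twist":33},{"linear":[6,160,0],"twist":41},{"linear":[8,190,0],"twist":49},{"linear":[10,220,0],"twist":57},{"linear":[11,250,-5],"twist":65},{"linear":[12,280,-20],"twist":73},{"linear":[14,310,-40],"twist":81},{"linear":[15,340,-65],"twist":89},{"linear":[16,370,-90],"twist":97},{"linear":[17,400,-115],"twist":105},{"linear":[18,430,-140],"twist":113},{"linear":[19,455,-155],"twist":121},{"linear":[20,475,-168],"twist":128},{"linear":[21,487,-170],"twist":133},{"linear":[21,487,-170],"twist":133},{"linear":[21,487,-170],"twist":133}]' 0
python3 - <<'E'
from h import *
d=cap('wrist'); p=pts(d); q=p.reshape(-1,3); q=q[np.isfinite(q).all(1)]; q=q[(abs(q[:,0]-628)<100)&(abs(q[:,1]-252)<100)]
for lo,hi in ((2,6),(40,47.5),(50,58),(65,82)):
    r=q[(q[:,2]>lo)&(q[:,2]<hi)]
    if len(r)>10:
        m=cv2.minAreaRect(r[:,:2].astype(np.float32)); print(lo,hi,len(r),np.median(r,0).round(1),np.round(m[0],1),np.round(m[1]),round(m[2],1))
f=d['frame']; cv2.imwrite('pics/w4.png',f)
np.save('pics/w4p.npy',p)
E
```

```text
time: 15.08
tool_pos: [627.5, 252.7, 159.1]
tcp_rot: [-3.141, -0.0, 2.269]
contact_force: [0.3, 0.4, 0.4]
grip_width: 91.8
2 6 18806 [600.3 232.6   2.8] [628. 252.] [200. 200.] 0.0
40 47.5 5297 [613.7 241.9  46.6] [628.5 255.1] [100. 100.] 5.9
50 58 2939 [627.2 253.   54.4] [632.6 253.2] [69. 67.] 13.2
65 82 1114 [625.  252.5  80.2] [628.5 255.2] [53. 14.] 40.4
```

View pics/w4.png

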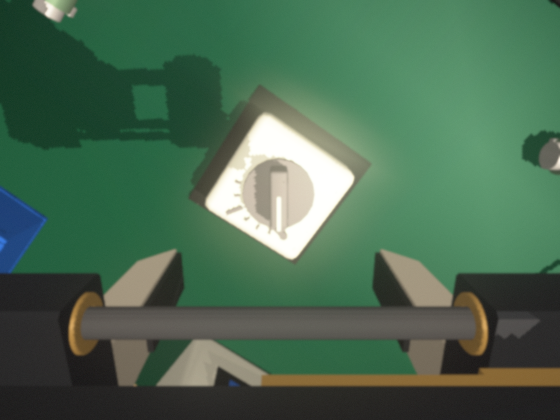

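```bash
python3 - <<'E'
from h import *
p=np.load('pics/w4p.npy'); f=dict(np.load('pics/wrist.npz'))['frame']
c=np.array([628.5,255.1])
for v,u in ((210,232),(225,280),(238,278),(175,280)):
    w=p[v,u]; print((v,u),w.round(1),np.degrees(np.arctan2(*(w[:2]-c)[::-1])).round(1),np.hypot(*(w[:2]-c)).round(1))
# dark marks on the case top, angle by radius
g=cv2.cvtColor(f,cv2.COLOR_BGR2GRAY); r=np.hypot(p[...,0]-c[0],p[...,1]-c[1]); a=np.degrees(np.arctan2(p[...,1]-c[1],p[...,0]-c[0]))
m=(r>33)&(r<49)&(p[...,2]>40)&(p[...,2]<50)&(g<185)
for lo in range(-180,180,3):
    k=m&(a>=lo)&(a<lo+3)
    if k.sum(): print(lo,k.sum(),r[k].min().round(),r[k].max().round(),end=' ; ')
x=(f-0)[150:245,195:345]; cv2.imwrite('pics/w4c.png',cv2.resize(x,(750,475),interpolation=2))
# bar halves: thickness profile
q=p.reshape(-1,3); q=q[np.isfinite(q).all(1)]; q=q[(q[:,2]>65)&(q[:,2]<82)&(np.hypot(*(q[:,:2]-c).T)<40)]
t=np.radians(40.4); L=(q[:,:2]-c)@np.array([[np.cos(t),-np.sin(t)],[np.sin(t),np.cos(t)]])
print()
for s in range(-28,29,4):
    k=(L[:,0]>=s)&(L[:,0]<s+4)
    if k.sum(): print(s,k.sum(),L[k,1].min().round(1),L[k,1].max().round(1),q[k,2].max().round(1))
E
```

```text
(210, 232) [665.3 233.8  50.8] -30.0 42.6
(225, 280) [640.8 267.5  80.2] 45.1 17.4
(238, 278) [660.6 282.1  48.3] 40.0 41.9
(175, 280) [609.8 241.3  79.6] -143.7 23.2
-90 1 49.0 49.0 ; -87 2 49.0 49.0 ; -84 1 49.0 49.0 ; -81 1 49.0 49.0 ; -6 1 48.0 48.0 ; -3 1 48.0 48.0 ; 0 1 48.0 48.0 ; 3 1 48.0 48.0 ; 9 2 47.0 48.0 ; 15 1 48.0 48.0 ; 
-28 112 -6.7 7.1 81.5
-24 99 -6.8 7.0 81.7
-20 90 -6.9 7.0 81.9
-16 93 -6.9 7.1 81.8
-12 87 -6.2 7.0 81.9
-8 87 -6.2 7.1 81.6
-4 82 -6.3 7.1 81.9
0 78 -6.3 6.3 82.0
4 81 -6.4 6.2 81.8
8 78 -6.5 6.2 81.8
12 81 -6.5 6.2 81.8
16 81 -6.6 7.1 81.9
20 53 -5.8 6.2 81.9
24 12 -1.0 2.2 81.4
```

View pics/w4c.png

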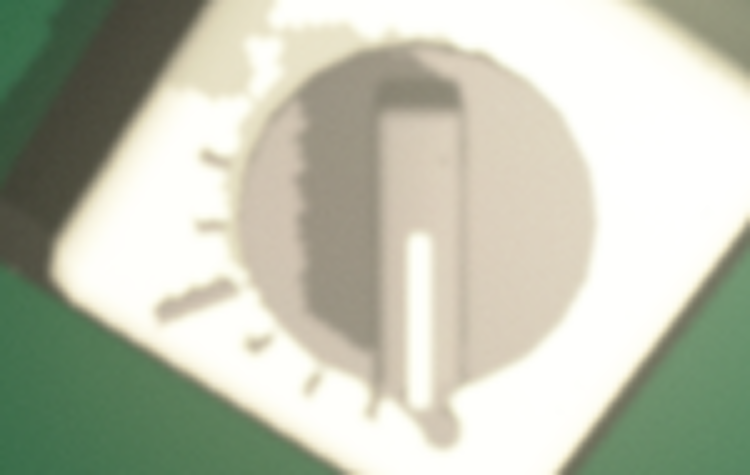

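The crop confirms the nose points at the dot, slightly clockwise of it (bar at 40.4°, case yaw 5.9°, so knob ≈ 0.10 rad), with the long mark at (195,298) and world angle about -29°. The knob needs about 69° clockwise. The axis is at (628.5, 255). I'll descend with the fingers part closed.

```bash
python3 -m pendant '[{"linear":[1,2.4,-10],"twist":0.4},{"linear":[1,2.4,-25],"twist":0.4},{"linear":[1,2.4,-40],"twist":0.4},{"linear":[1,2.4,-55],"twist":0.4},{"linear":[1,2.4,-65],"twist":0.4},{"linear":[1,2.4,-68],"twist":0.4},{"linear":[1,2.4,-68],"twist":0.4},{"linear":[1,2.4,-68],"twist":0.4}]' 190
python3 -m pendant '[{"linear":[0,0,-15],"twist":0},{"linear":[0,0,-30],"twist":0},{"linear":[0,0,-45],"twist":0},{"linear":[0,0,-55],"twist":0},{"linear":[0,0,-62],"twist":0},{"linear":[0,0,-64],"twist":0},{"linear":[0,0,-64],"twist":0}]'
```

```text
time: 16.12
tool_pos: [629.4, 255.3, 91.9]
tcp_rot: [3.14, 0.0, 2.277]
contact_force: [0.5, -0.5, -0.5]
grip_width: 23.9
time: 17.0
tool_pos: [629.2, 255.2, 27.5]
tcp_rot: [3.141, 0.0, 2.277]
contact_force: [-0.4, 0.7, -0.5]
grip_width: 23.3
```

```bash
python3 -m pendant '[{"linear":[-0.5,0,-2],"twist":0},{"linear":[-0.5,0,-4],"twist":0},{"linear":[-0.5,0,-5.5],"twist":0},{"linear":[-0.5,0,-5.5],"twist":0}]'
```

```text
time: 17.5
tool_pos: [628.4, 255.2, 21.6]
tcp_rot: [-3.141, -0.0, 2.277]
contact_force: [0.0, -0.4, 0.0]
grip_width: 23.1
```

```bash
python3 -m pendant '[{"linear":[0,0,-1],"twist":0},{"linear":[0,0,-2],"twist":0},{"linear":[0,0,-2],"twist":0}]'
```

```text
time: 17.88
tool_pos: [628.5, 255.2, 19.8]
tcp_rot: [3.141, -0.0, 2.277]
contact_force: [-0.2, -0.6, 2.0]
grip_width: 23.2
```

```bash
python3 -m pendant '[{"linear":[0,0,-0.5],"twist":0},{"linear":[0,0,-1],"twist":0},{"linear":[0,0,-1],"twist":0}]'
```

```text
time: 18.25
tool_pos: [628.6, 255.2, 19.8]
tcp_rot: [3.141, 0.0, 2.277]
contact_force: [-2.5, -0.6, 7.6]
grip_width: 23.4
```

```bash
python3 -m pendant '[{"linear":[0,0,-0.6],"twist":0},{"linear":[0,0,-1.2],"twist":0},{"linear":[0,0,-1.2],"twist":0}]'; python3 -m pendant '[{"linear":[0,0,0],"twist":0},{"linear":[0,0,0],"twist":0},{"linear":[0,0,0],"twist":0},{"linear":[0,0,0],"twist":0},{"linear":[0,0,0],"twist":0}]' 255
```

```text
time: 18.62
tool_pos: [628.7, 255.2, 19.7]
tcp_rot: [3.141, 0.001, 2.277]
contact_force: [-4.3, -2.1, 13.5]
grip_width: 23.6
time: 19.25
tool_pos: [629.8, 255.4, 19.7]
tcp_rot: [3.138, 0.002, 2.277]
contact_force: [-1.4, -0.9, 9.5]
grip_width: 13.9
```

```bash
python3 -m pendant '[{"linear":[0,0,-0.9],"twist":0},{"linear":[0,0,-0.9],"twist":0},{"linear":[0,0,-0.9],"twist":0}]'; python3 -m pendant '[{"linear":[0,0,0],"twist":-2},{"linear":[0,0,0],"twist":-5},{"linear":[0,0,0],"twist":-9},{"linear":[0,0,0],"twist":-13},{"linear":[0,0,0],"twist":-17},{"linear":[0,0,0],"twist":-20},{"linear":[0,0,0],"twist":-20}]'
```

```text
time: 19.62
tool_pos: [629.8, 255.4, 19.7]
tcp_rot: [3.138, 0.002, 2.277]
contact_force: [-3.4, -2.4, 15.7]
grip_width: 13.4
time: 20.5
tool_pos: [630.0, 255.1, 19.7]
tcp_rot: [3.137, 0.001, 1.927]
contact_force: [-2.9, -2.3, 14.0]
grip_width: 13.3
```

```bash
python3 -m pendant '[{"linear":[0,0,-0.1],"twist":-3},{"linear":[0,0,-0.1],"twist":-7},{"linear":[0,0,-0.1],"twist":-12},{"linear":[0,0,-0.1],"twist":-17},{"linear":[0,0,-0.1],"twist":-22},{"linear":[0,0,-0.1],"twist":-27},{"linear":[0,0,-0.1],"twist":-32},{"linear":[0,0,-0.1],"twist":-37},{"linear":[0,0,-0.1],"twist":-42},{"linear":[0,0,-0.1],"twist":-46},{"linear":[0,0,-0.1],"twist":-49},{"linear":[0,0,-0.1],"twist":-49},{"linear":[0,0,-0.1],"twist":-49}]'
```

```text
time: 22.12
tool_pos: [630.0, 254.3, 19.7]
tcp_rot: [3.138, -0.001, 1.072]
contact_force: [-3.6, -5.3, 16.9]
grip_width: 13.8
```

```bash
python3 -m pendant '[{"linear":[0,0,0],"twist":0},{"linear":[0,0,0],"twist":0},{"linear":[0,0,0],"twist":0},{"linear":[0,0,2],"twist":0},{"linear":[0,0,6],"twist":0},{"linear":[0,0,30],"twist":0},{"linear":[0,0,60],"twist":0},{"linear":[0,0,95],"twist":0},{"linear":[0,0,125],"twist":0},{"linear":[0,0,140],"twist":0},{"linear":[0,0,140],"twist":0}]' 190
python3 - <<'E'
from h import *
d=cap('wrist'); p=pts(d); q=p.reshape(-1,3); q=q[np.isfinite(q).all(1)]; q=q[(abs(q[:,0]-628)<100)&(abs(q[:,1]-252)<100)]
for lo,hi in ((40,47.5),(65,83)):
    r=q[(q[:,2]>lo)&(q[:,2]<hi)]; m=cv2.minAreaRect(r[:,:2].astype(np.float32)); print(lo,hi,len(r),np.round(m[0],1),np.round(m[1]),round(m[2],1))
R=cv2.Rodrigues(d['rvec'])[0]; c=R@np.array([628.5,255.1,50])+d['tvec'].ravel(); u,v=int(d['fx']*c[0]/c[2]+d['cx']),int(d['fy']*c[1]/c[2]+d['cy']); print(u,v)
cv2.imwrite('pics/f.png',cv2.resize(d['frame'][max(v-60,0):v+60,u-75:u+75],(750,600),interpolation=2))
E
```

```text
time: 23.5
tool_pos: [628.7, 255.1, 156.8]
tcp_rot: [3.141, -0.001, 1.072]
contact_force: [-0.1, -0.3, -0.2]
grip_width: 23.2
40 47.5 5792 [628.  255.2] [100. 100.] 5.9
65 83 1152 [628.1 255. ] [14. 52.] 61.7
277 192
```

View pics/f.png

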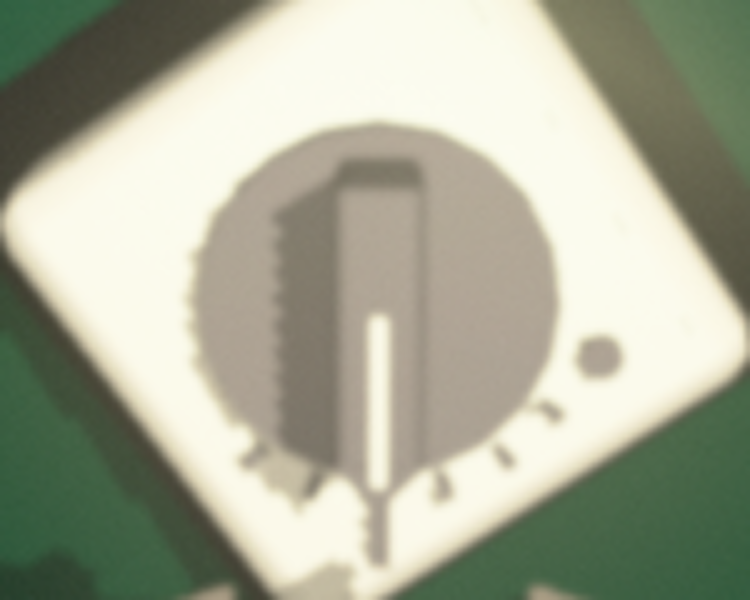

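The picture shows the nose pointing straight at the long mark at (377,530). The bar is at -28.3° against a target of -28.5°, and the case yaw is still 5.9° with its centre within 0.5 mm. I'll hand it in.

```bash
python3 -c "
from plant import bot
print(bot.close_job())"
```

```text
the job is handed in; nothing more can be done
None
```

The lamp arm is locked out, the timer knob is at the long mark, and I handed the job in at about 23.5 s on the robot's clock.

- **Lamp arm:** I pulled it out about 78.5 mm along its sleeve. After I let go, depth readings showed the lock button about 9 mm proud of the tube, just above the rim. I did not push the arm back in to test the lock.
- **Timer:** I turned the knob 69° clockwise while pressing down with about 14–17 N. The nose is at -28.3° against a target of -28.5°. The case still measures 5.9° yaw, and its centre moved by no more than 0.5 mm. The last wrist picture shows the nose in line with the long mark.
- **What went wrong:** The fingertips are really about 33 mm above the reported TCP. My first grasp of the lamp head therefore caught only its top edge and slipped off, leaving the head where it was. I measured the offset with both fixed cameras and allowed for it from then on.
- **Tool tilt:** The pendant cannot tilt the tool, so I held the head with the tool vertical, on its diagonal edges, rather than in line with the arm as specified.
- **Bystanders:** I never moved the robot near them, but I did not measure them again at the end.

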